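Slide the red sample rack into the reader and start it

TASK

Slide the rack of red-capped tubes along the bench into the reader's loading bay until it is fully home against the stop, then press the reader's green start key down and let it up again. Only push the rack, never lift it; do not press the key before the rack is home, leave everything else on the bench where it stands, and finish with the hand clear.

Things in the scene. Friction and masses are not known exactly. Their poses are not given: they have to be found in the camera images.
- rack_red: the rack to load: loose white block 90 (its x) by 66 (y) by 32 mm high, 0.17 to 0.34 kg, with 12 red caps, fixed in it, to 47 mm above the bench. Origin: centre of its underside, at z = 0. It stands left or right of the bay's axis, its x within 20 degrees of the world's x (ahead of the robot). Either end may lead into the bay.
- dock: the rack reader, a low white unit fixed to the bench. Origin: on the bench, where the centre of a fully home rack's underside lies. The bay is open to its -x (towards the robot, turned up to 6 degrees); the rack slides in along +x on the bare bench, length along x. The left guide is a block 28 mm high reaching to y = +118 mm that carries the start key; the right guide ends at y = -50 mm.
- bay_stop (a point): foot of the stop, the upright face that a home rack's leading end meets, on the bay's axis at x = +45 mm of the reader's frame; the head unit behind it is 50 mm high and 70 mm deep.
- bay_mouth (a point): middle of the bay's mouth, on the bench, at x = -57 mm of the reader's frame. Here the flare is about 100 mm wide; it narrows to 72 mm at x = -29 mm, and from there to the stop the channel is 72 mm wide between upright guides 28 mm high.
- start_key_top (a point): centre of the top of the green round start key, 28 mm across, on the reader's left block (at x = 4, y = 84 mm of the reader's frame). Pressed straight down.
- start_key (a joint): travel of the start key in m: 0 up, 0.006 fully down; a spring returns it; about 4 N takes it fully down. It counts as pressed beyond 0.0045.
- rack_blue: the other rack, the same but with blue caps, on the other side of the bay's axis: leave it. Origin: centre of its underside.
- jar: bystander: specimen jar with yellow lid, 48 mm across, 55 mm high. Origin: centre of its underside.
- dropper: bystander: amber dropper bottle, 32 mm across, 70 mm high. Origin: centre of its underside.
- slide_box: bystander: blue slide box 95 x 80 x 30 mm. Origin: centre of its underside.
- mouse: bystander: black computer mouse 100 x 58 x 32 mm. Origin: centre of its underside.
- tip_box: bystander: grey tip box with amber lid 120 x 82 x 65 mm. Origin: centre of its underside.
- stapler: bystander: red and black stapler 115 x 32 x 38 mm. Origin: centre of its underside.

How it is judged (in metres and radians):
On the way, in this order (a step that is already met when the one before it is completed fails the run):
1. the red-capped rack is home against the stop (x of rack_red in the frame of dock between -0.005 and 0.004 m and y of rack_red in the frame of dock between -0.008 and 0.008 m and angle between the x axis of rack_red and the x axis of dock, either way round below 0.1 rad and height (world z) of rack_red below 0.005 m and angle between rack_red's own z axis and vertical below 0.06 rad), for 0.2 s.
2. the start key is pressed down (value of joint start_key above 0.0045 m), for 0.05 s.
At the end, for the whole second after the job is handed in: the red-capped rack stands on the bench, at rest, in the bay: its origin between 5 mm short of and 4 mm past the home point along the bay, within 8 mm across, within 0.1 rad of the bay's line; the key is up again (under 1.5 mm); every other loose thing is within 20 mm of where it stood (all of step 1 and linear speed of rack_red below 0.01 m/s and value of joint start_key below 0.0015 m and distance of each of rack_blue, jar, dropper, slide_box, mouse, tip_box, stapler from where it was at the start of the episode below 0.02 m); the robot touches nothing.
It fails at once if a rack is lifted more than 12 mm off the bench (height (world z) of any of rack_red, rack_blue above 0.012 m).
It fails at once if the red-capped rack is tipped more than 0.3 rad (angle between rack_red's own z axis and vertical above 0.3 rad).
It fails at once if the start key is pressed while the rack is not home (more than 5 mm short) (value of joint start_key above 0.003 m and x of rack_red in the frame of dock below -0.005 m).
It fails at once if a bystander (blue-capped rack, jar, dropper bottle, slide box, mouse, tip box or stapler) is moved more than 20 mm (distance of any of rack_blue, jar, dropper, slide_box, mouse, tip_box, stapler from where it was at the start of the episode above 0.02 m).
It also fails if it takes over 61 s, if anything falls off the work surface, if the arm or the gripper's body presses on something with over 40 N, if the wrist force passes 120 N, or if a joint passes its speed limit or range.

ROBOT

A 6-joint arm with a two-finger parallel gripper is mounted at the origin on the work surface. World frame = base frame: x ahead of the robot, y to its left, z up, the work surface at z = 0. Lengths are in mm, angles in rad, forces in N, time in s.
With the tool pointing down it reaches from about 275 to 750 mm from the base axis. Payload 10.2 kg.
Tool frame: the origin (TCP) lies on the centre line of the jaws, within the pads' length; the fingertips stand 17 mm ahead of it and the grasp point (between the pads) lies 2 mm behind it; z points along the fingers, y is the line along which they close (so a half turn about z gives the same grasp; the last joint's range is limited). The gripper opens to 85 mm and grips with 20 to 120 N. Pads are 22 mm wide; open, the fingers measure 114 mm over their backs; the gripper's body (76 mm by 85 mm) begins 54 mm behind the grasp point. The pads swing forward as they close: fully open they stand 13 mm farther back than shut.
Start: joints at [-1.404, 0.313, 1.498, -0, 1.331, -0.223], TCP at [199.49, -485.629, 248.294] pointing down, gripper open.
Joint ranges: [-2.94, 2.94], [-0.97, 2.17], [0.19, 2.56], [-1.23, 4.37], [0.02, 3.11], [-2.88, 2.88]. Speed limits (rad/s): [2.39, 2.39, 3.01, 3.14, 3.14, 3.14].

INTERFACE

Orientations are given as a unit quaternion [w, x, y, z].
In Python, from rig import ctrl gives the robot as it stands. The module is installed in compiled form; this text tells all that it offers.
- The arm moves only by the shell command python3 -m jog 'ROWS' [FORCE]. ROWS is JSON, a list of rows, each an object with "delta_pos": the shift along the world's x, y, z in mm, a list of three; "angular": the turn, a rotation vector about the world's x, y, z in rad, a list of three; "fingers": the opening, from 0 (shut) to 1 (fully open). In form: [{"delta_pos": [tx, ty, tz], "angular": [rx, ry, rz], "fingers": fingers}, ...]. A call has 1 to 10 rows; each row is the pose to reach, as a shift and turn from the pose commanded when the call began; what a row does not reach only later rows make up. A row lasts 1/8 s, in which the tool goes at most 62.5 mm and 10.7 degrees, less where a joint would pass 70% of its speed; a pose out of reach is approached as far as the arm can. A call with a gripper value outside its range is refused whole. The fingers move at their own pace and stop on an object; FORCE is the grip in N (left out, the last holds). Time passes only in rows, so rows that repeat a pose let the fingers close. It gives the time, the measured TCP pose, the force, the opening and the grip force at its end, in the units of the state.
- ctrl.sense(): the state, without advancing time (a new reading comes with each control period).
- ctrl.capture(name): name is "side" or "top" or "wrist"; returns a dict with "pixels" (400x640x3 uint8, blue, green, red), "fx", "fy", "cx", "cy" (pixels), "R" (3x3) and "t" (3): a world point X has camera coordinates R X + t. Camera axes: x right, y down, z forward; pixel columns grow to the right and rows downward; lengths in mm; the calibration is good to about 2 mm. A picture is of the moment at which its call begins. There is no depth.
- ctrl.finish_job(): hands the job in; it is judged then, once.
The state is a dict: "time_s": time; "joints": joint angles; "dq": joint speeds; "tau": joint torques, N m; "eef_pos": TCP position; "ee_rot": TCP orientation; "force": force on the tool from outside, world axes, zero at the start; "wrist_torque": the same for the moment, N m; "grip_width": opening from 0.0 (shut) to 1.0 (fully open); "grip_force": force on a finger pad.
Only numpy, scipy, OpenCV 4.12 (cv2) and the standard library are available. Lean on these libraries where they do the work, as an engineer would, in place of code of your own. Each camera call takes 0.05 s, during which the arm holds its last target. There are 200 camera calls.

## Working session

There is one attempt and no reset: what is moved stays moved. The work goes in short steps, Python scripts to look and compute and a shell command to move; the robot and the scene stay as the last step left them, time stands still between calls to the robot, and variables do not carry over. Pictures are saved under pics/ and viewed, at most 10 in all, crops included, and the job is handed in when it is done.

```bash
mkdir -p pics
cat > h.py <<'E'
import numpy as np, cv2
from rig import ctrl
def snap(n, f):
    c=ctrl.capture(n); cv2.imwrite('pics/'+f+'.png',c['pixels']); np.save('pics/'+f+'.npy',c,allow_pickle=True); return c
def ray(c,u,v,z):
    R=np.array(c['R']);t=np.array(c['t']); o=-R.T@t
    d=R.T@np.array([(u-c['cx'])/c['fx'],(v-c['cy'])/c['fy'],1]); return (o+d*(z-o[2])/d[2])
E
python3 - <<'E'
from h import *
for n in('top','side'):
    c=snap(n,n+'1'); print(n,c['fx'],-np.array(c['R']).T@np.array(c['t']))
s=ctrl.sense(); print(s['eef_pos'],s['ee_rot'],s['time_s'],s['force'])
E
```

```text
top 482.4275377564311 [ 430.30752539  -31.08746545 1296.414031  ]
side 403.47846812190414 [ 463.51751303 -715.5750177   767.75753352]
[ 199.43667148 -485.42219183  247.81285448] [-5.60061161e-04  9.81071764e-01  1.93643695e-01  3.72208054e-06] 0.1 [-0.60079638 -0.46560136 -0.07121712]
```

View pics/top1.png

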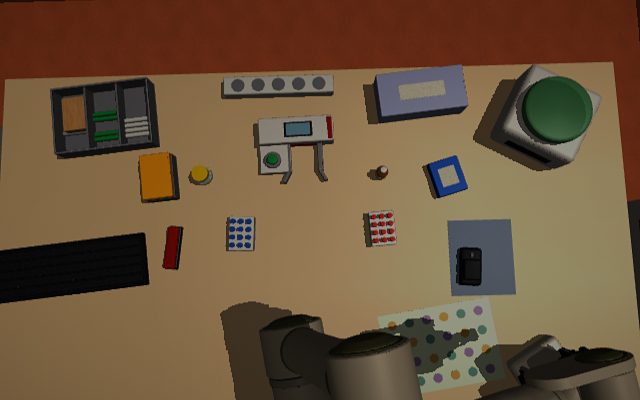

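View pics/side1.png

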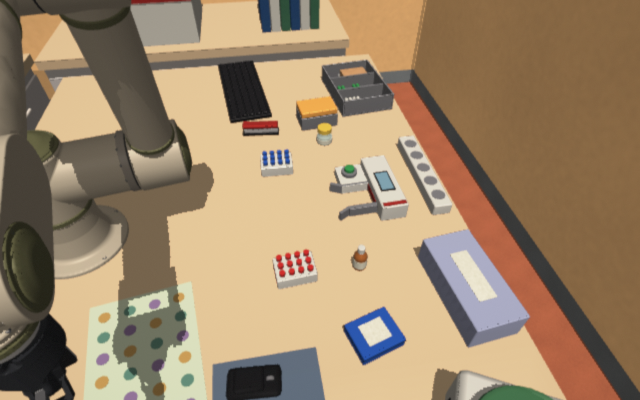

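Top view: red rack at about (381,228), blue rack at (241,233), bay between the guides at about u=305, v=145–182, and green key at (272,158). The hand is parked at bottom right. I'll measure the caps and key, and zoom in on the dock.

```bash
cat >> h.py <<'E'
def blobs(img,kind,amin=4):
    h=cv2.cvtColor(img,cv2.COLOR_BGR2HSV)
    H,S,V=cv2.split(h)
    m={'red':((H<8)|(H>172))&(S>150)&(V>80),'blue':(H>105)&(H<125)&(S>150)&(V>50),'green':(H>55)&(H<90)&(S>110)&(V>40)}[kind]
    n,l,st,ce=cv2.connectedComponentsWithStats(m.astype('uint8'))
    return [(ce[i],st[i,4]) for i in range(1,n) if st[i,4]>=amin]
def near(bl,u,v,r): return np.array([c for c,a in bl if np.hypot(c[0]-u,c[1]-v)<r])
E
python3 - <<'E'
from h import *
c=np.load('pics/top1.npy',allow_pickle=True).item(); im=c['pixels']
for k,(u,v) in {'red':(381,228),'blue':(241,233)}.items():
    p=near(blobs(im,k,3),u,v,28); P=np.array([ray(c,a,b,46) for a,b in p])
    r=cv2.minAreaRect(P[:,:2].astype('float32')); print(k,len(p),P.mean(0),r)
print('key',[ (x,a,ray(c,*x,34)) for x,a in blobs(im,'green') if np.hypot(x[0]-272,x[1]-158)<12])
cv2.imwrite('pics/dock.png',cv2.resize(im[105:195,245:345],None,fx=6,fy=6,interpolation=cv2.INTER_CUBIC))
E
```

```text
red 12 [ 502.31823331 -187.56180685   46.        ] ((502.32159423828125, -187.3219757080078), (62.25229263305664, 42.12263870239258), 3.369596481323242)
blue 12 [498.83950923 183.67780572  46.        ] ((498.7767333984375, 183.5458221435547), (42.509918212890625, 62.00596618652344), 87.232177734375)
key [(array([272.04705882, 158.57647059]), np.int32(85), array([694.3720906 ,  97.93398148,  34.        ]))]
```

View pics/dock.png

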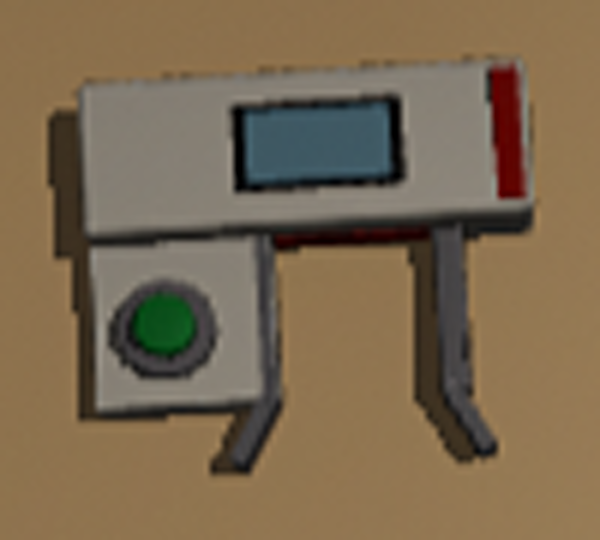

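Dock crop: head top corners at about (80,85), (523,60), (530,206), (85,236). The key is at (163,322). The inner channel corners of the guide tops are at about (278,400) on the left and (443,385) on the right, and the flare opens downward. The dock is slightly turned.

Run:
```python
from h import *
c=np.load('pics/top1.npy',allow_pickle=True).item()
f=lambda x,y,z: ray(c,245+(x+.5)/6-.5,105+(y+.5)/6-.5,z)[:2]
P=[f(*p,50) for p in((80,85),(523,60),(530,206),(85,236))]
for p in P: print(p)
for a,b in((1,0),(2,3)):
    d=P[b]-P[a]; print('yaw from y edge',np.arctan2(-d[0],d[1]),np.linalg.norm(d))
for a,b in((0,3),(1,2)):
    d=P[a]-P[b]; print('yaw x edge',np.arctan2(d[1],d[0]),np.linalg.norm(d))
print('front mid',(P[2]+P[3])/2)
for z in(32,36):
  k=f(163,322,z)
  for th in (.04,.055,.07):
    R=np.array([[np.cos(th),-np.sin(th)],[np.sin(th),np.cos(th)]])
    print(z,th,'key',k,'origin',k-R@[4,84],'mouth',k-R@[4,84]+R@[-57,0],'corner L/R in dock',R.T@(f(278,400,28)-k)+[4,84],R.T@(f(443,385,28)-k)+[4,84], 'headFR',R.T@(P[2]-k)+[4,84],'headFL',R.T@(P[3]-k)+[4,84])
R=np.array(c['R']); print(R)
```

```text
[799.68177565 132.15667649]
[805.22889412 -64.16973754]
[739.16401831 -65.27657987]
[731.3931878  130.80421294]
yaw from y edge 0.02824705518541993 196.40476412283104
yaw from y edge 0.03961002987062538 196.2347143440314
yaw x edge 0.019802529299770076 68.30197938528804
yaw x edge 0.01675230244222978 66.07414710348115
front mid [735.27860306  32.76381654]
32 0.04 key [695.69909646  98.91752176] origin [695.0614001   14.82475546] mouth [638.10699402  12.54536341] corner L/R in dock [-33.87514804  35.28554855] [-32.14926091 -38.34916528] headFR [ 40.86414175 -81.80089714] headFL [ 40.94066743 114.43380228]
32 0.055 key [695.69909646  98.91752176] origin [696.32281604  14.82465063] mouth [639.40900681  11.69123096] corner L/R in dock [-34.60157654  35.85913474] [-33.98036286 -37.79318268] headFR [ 38.37307442 -82.33518628] headFL [ 41.39300159 113.87628931]
32 0.07 key [695.69909646  98.91752176] origin [697.58409163  14.84346635] mouth [640.72368462  10.85672405] corner L/R in dock [-35.31931984  36.44355242] [-35.80291938 -37.20979712] headFR [ 35.87427329 -82.83205071] headFL [ 41.83
[... 201 characters left out ...]
7 ] headFR [ 41.71948847 -81.42352656] headFL [ 41.79601415 114.81117286]
36 0.055 key [694.85952472  98.50624829] origin [695.4832443   14.41337716] mouth [638.56943507  11.27995749] corner L/R in dock [-33.7406657   36.22363314] [-33.11945201 -37.42868427] headFR [ 39.23398526 -81.97068787] headFL [ 42.25391244 114.24078772]
36 0.07 key [694.85952472  98.50624829] origin [696.7445199   14.43219288] mouth [639.88411288  10.44545058] corner L/R in dock [-34.45303858  36.79509664] [-34.93663812 -36.85825289] headFR [ 36.74055455 -82.48050648] headFL [ 42.70320376 113.66359853]
[[-0.02670958 -0.99959413 -0.00990828]
 [-0.99314304  0.0276631  -0.11358543]
 [ 0.11381342  0.00680652 -0.99347883]]
```

Dock origin is about (694,14.5) with yaw about 0.035. The red rack is at (502,-187.5), yaw about +0.06. The plan is to push it +y onto the bay axis with two fingers on its long side, then push +x on its trailing end.

```bash
python3 -m jog '[{"delta_pos":[60,45,0],"angular":[0,0,0.18],"fingers":0.6},{"delta_pos":[110,80,0],"angular":[0,0,0.36],"fingers":0.6},{"delta_pos":[160,115,0],"angular":[0,0,0.54],"fingers":0.6},{"delta_pos":[210,155,0],"angular":[0,0,0.72],"fingers":0.6},{"delta_pos":[260,190,0],"angular":[0,0,0.9],"fingers":0.6},{"delta_pos":[303,222,-40],"angular":[0,0,1.08],"fingers":0.6},{"delta_pos":[303,222,-90],"angular":[0,0,1.216],"fingers":0.6},{"delta_pos":[303,222,-150],"angular":[0,0,1.216],"fingers":0.6},{"delta_pos":[303,222,-200],"angular":[0,0,1.216],"fingers":0.6},{"delta_pos":[303,222,-210],"angular":[0,0,1.216],"fingers":0.6}]'
python3 - <<'E'
from h import *
c=snap('side','side2'); s=ctrl.sense(); print(s['eef_pos'],s['ee_rot'],s['force'],s['grip_width'],s['joints'])
cv2.imwrite('pics/s2.png',cv2.resize(c['pixels'][150:360,180:420],None,fx=2.5,fy=2.5))
E
```

```text
time_s: 1.35
eef_pos: [501.1, -262.5, 35.5]
ee_rot: [-0.003, 0.695, 0.719, -0.0]
force: [0.5, -0.8, -0.0]
grip_width: 0.601
grip_force: 0.0
[ 501.78373046 -263.10591054   36.5050828 ] [-1.81319751e-03  6.94670971e-01  7.19325333e-01 -1.39535925e-04] [ 0.10002687  0.84411134 -0.29294698] 0.5945301156606293 [-6.89669383e-01  6.51593044e-01  1.58248453e+00  6.85922010e-06
  9.11152192e-01 -7.24541954e-01]
```

View pics/s2.png

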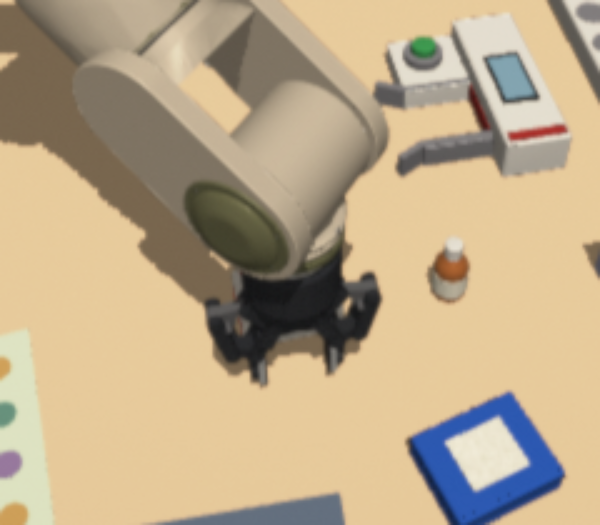

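The fingertips are at crop (262,382) and (333,370), just above the bench. I'll check their height.

Run:
```python
from h import *
c=np.load('pics/side2.npy',allow_pickle=True).item()
for x,y in((262,383),(333,371)):
    u,v=180+x/2.5,150+y/2.5
    for z in(5,12,20,28): print(z,ray(c,u,v,z))
```

```text
5 [ 472.57709751 -261.28191142    5.        ]
12 [ 472.49395564 -265.45106296   12.        ]
20 [ 472.39893635 -270.21580758   20.        ]
28 [ 472.30391707 -274.98055219   28.        ]
5 [ 533.95424393 -260.30010423    5.        ]
12 [ 533.30782997 -264.47826604   12.        ]
20 [ 532.56907116 -269.2533081    20.        ]
28 [ 531.83031236 -274.02835017   28.        ]
```

```bash
python3 -m jog '[{"delta_pos":[0,0,-10],"angular":[0,0,0],"fingers":0.6},{"delta_pos":[0,15,-10],"angular":[0,0,0],"fingers":0.6},{"delta_pos":[0,25,-10],"angular":[0,0,0],"fingers":0.6},{"delta_pos":[0,35,-10],"angular":[0,0,0],"fingers":0.6},{"delta_pos":[0,45,-10],"angular":[0,0,0],"fingers":0.6},{"delta_pos":[0,58,-10],"angular":[0,0,0],"fingers":0.6},{"delta_pos":[0,72,-10],"angular":[0,0,0],"fingers":0.6},{"delta_pos":[0,86,-10],"angular":[0,0,0],"fingers":0.6},{"delta_pos":[0,100,-10],"angular":[0,0,0],"fingers":0.6}]' && python3 -m jog '[{"delta_pos":[0,14,0],"angular":[0,0,0],"fingers":0.6},{"delta_pos":[0,28,0],"angular":[0,0,0],"fingers":0.6},{"delta_pos":[0,42,0],"angular":[0,0,0],"fingers":0.6},{"delta_pos":[0,56,0],"angular":[0,0,0],"fingers":0.6},{"delta_pos":[0,68,0],"angular":[0,0,0],"fingers":0.6},{"delta_pos":[0,80,0],"angular":[0,0,0],"fingers":0.6},{"delta_pos":[0,90,0],"angular":[0,0,0],"fingers":0.6},{"delta_pos":[0,96,0],"angular":[0,0,0],"fingers":0.6},{"delta_pos":[0,100,0],"angular":[0,0,0],"fingers":0.6}]'
python3 - <<'E'
from h import *
c=snap('side','side3'); im=c['pixels']
p=near(blobs(im,'red',3),0,0,1e4); P=np.array([ray(c,a,b,46) for a,b in p])
for a,q in zip(p,P): print(a.round(1),q.round(1))
snap('top','top3')
cv2.imwrite('pics/s3.png',im)
E
```

```text
time_s: 2.52
eef_pos: [502.5, -162.6, 28.3]
ee_rot: [-0.0, 0.695, 0.719, -0.0]
force: [0.4, -3.2, 1.7]
grip_width: 0.602
grip_force: 1.5
time_s: 3.65
eef_pos: [502.5, -63.3, 28.2]
ee_rot: [-0.0, 0.695, 0.719, -0.0]
force: [0.7, -2.7, 1.1]
grip_width: 0.601
grip_force: 1.3
[182.   0.] [ 168. 1474.   46.]
[394.4 202.7] [775.8 -50.7  46. ]
[282.6 215.1] [494.7 -45.   46. ]
[291.1 213.7] [515.5 -43.9  46. ]
```

View pics/s3.png

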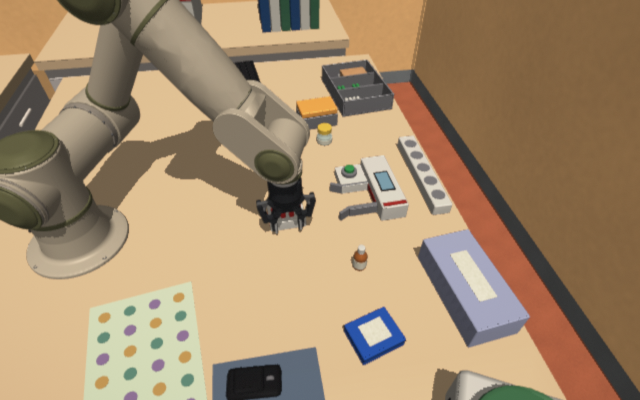

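The rack follows the fingers without slipping: cap row at about (283,215)–(291,214), so rack centre about (505,-21). I'll push the last ~28 mm, back off, lift, turn the hand 90° and move behind the rack.

```bash
python3 -m jog '[{"delta_pos":[0,10,0],"angular":[0,0,0],"fingers":0.6},{"delta_pos":[0,19,0],"angular":[0,0,0],"fingers":0.6},{"delta_pos":[0,25,0],"angular":[0,0,0],"fingers":0.6},{"delta_pos":[0,28,0],"angular":[0,0,0],"fingers":0.6},{"delta_pos":[0,28,0],"angular":[0,0,0],"fingers":0.6},{"delta_pos":[0,-10,0],"angular":[0,0,0],"fingers":0.6},{"delta_pos":[0,-40,10],"angular":[0,0,0],"fingers":0.6},{"delta_pos":[0,-40,70],"angular":[0,0,0],"fingers":0.6},{"delta_pos":[0,-40,130],"angular":[0,0,0],"fingers":0.6}]' && python3 -m jog '[{"delta_pos":[-20,0,0],"angular":[0,0,0.17],"fingers":0.4},{"delta_pos":[-45,10,0],"angular":[0,0,0.34],"fingers":0.4},{"delta_pos":[-70,25,0],"angular":[0,0,0.51],"fingers":0.4},{"delta_pos":[-95,45,0],"angular":[0,0,0.68],"fingers":0.4},{"delta_pos":[-120,65,0],"angular":[0,0,0.85],"fingers":0.4},{"delta_pos":[-120,80,0],"angular":[0,0,1.02],"fingers":0.4},{"delta_pos":[-120,80,0],"angular":[0,0,1.19],"fingers":0.4},{"delta_pos":[-120,80,0],"angular":[0,0,1.36],"fingers":0.4},{"delta_pos":[-120,80,0],"angular":[0,0,1.53],"fingers":0.4},{"delta_pos":[-120,80,0],"angular":[0,0,1.571],"fingers":0.4}]'
python3 - <<'E'
from h import *
for n in('side','top'):
    c=snap(n,n+'4'); im=c['pixels']
    p=near(blobs(im,'red',3),0,0,1e4); P=np.array([ray(c,a,b,46) for a,b in p])
    k=(abs(P[:,0]-505)<70)&(abs(P[:,1])<70); print(n,k.sum(),P[k].mean(0),cv2.minAreaRect(P[k][:,:2].astype('float32')) if k.sum()>3 else '')
c=snap('wrist','w4')
E
```

```text
time_s: 4.88
eef_pos: [502.1, -104.1, 159.8]
ee_rot: [-0.001, 0.695, 0.719, -0.0]
force: [0.6, 0.1, -0.5]
grip_width: 0.6
grip_force: 0.0
time_s: 6.12
eef_pos: [382.5, -23.7, 158.4]
ee_rot: [0.0, -0.019, 1.0, 0.0]
force: [0.0, 0.1, 0.0]
grip_width: 0.399
grip_force: 0.0
side 4 [504.66963945   6.08086308  46.        ] ((504.62066650390625, 5.979284286499023), (61.590919494628906, 0.7829763889312744), 1.3622106313705444)
top 12 [503.15966984   8.60230828  46.        ] ((503.3167419433594, 8.607311248779297), (62.68006896972656, 42.4117431640625), 2.3845443725585938)
```

View pics/w4.png

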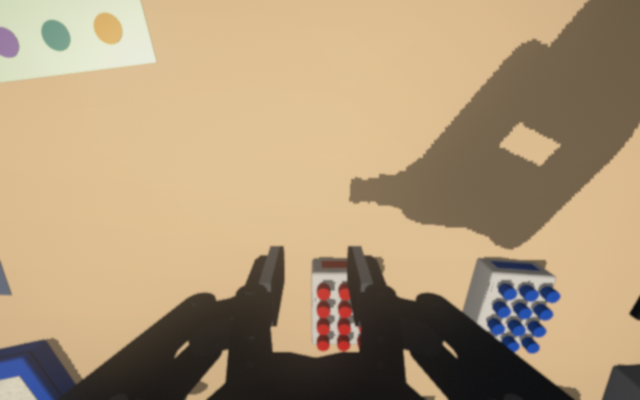

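The top view gives the rack at (503,8.6), yaw 0.042, on the bay axis. In the wrist view the red rack is centred ahead of the fingers at about (335,305). I'll descend behind it and push +x to the mouth.

```bash
python3 -m jog '[{"delta_pos":[10,29,-45],"angular":[0,0,0],"fingers":0.4},{"delta_pos":[15,29,-95],"angular":[0,0,0],"fingers":0.4},{"delta_pos":[20,29,-130],"angular":[0,0,0],"fingers":0.4},{"delta_pos":[40,29,-130],"angular":[0,0,0],"fingers":0.4},{"delta_pos":[55,29.5,-130],"angular":[0,0,0],"fingers":0.4},{"delta_pos":[67,30,-130],"angular":[0,0,0],"fingers":0.4},{"delta_pos":[80,30.5,-130],"angular":[0,0,0],"fingers":0.4},{"delta_pos":[95,31,-130],"angular":[0,0,0],"fingers":0.4},{"delta_pos":[110,31.5,-130],"angular":[0,0,0],"fingers":0.4}]' && python3 -m jog '[{"delta_pos":[14,0.5,0],"angular":[0,0,0],"fingers":0.4},{"delta_pos":[28,1,0],"angular":[0,0,0],"fingers":0.4},{"delta_pos":[40,1.4,0],"angular":[0,0,0],"fingers":0.4},{"delta_pos":[48,1.7,0],"angular":[0,0,0],"fingers":0.4},{"delta_pos":[50,1.8,0],"angular":[0,0,0],"fingers":0.4}]'
cat >> h.py <<'E'
def rack(n,f,u0=None):
    c=snap(n,f); im=c['pixels']
    p=near(blobs(im,'red',3),0,0,1e4); P=np.array([ray(c,a,b,46) for a,b in p])
    s=ctrl.sense(); t=s['eef_pos']
    k=(P[:,0]-t[0]>0)&(P[:,0]-t[0]<110)&(abs(P[:,1]-t[1])<45); P=P[k]
    print(n,k.sum(),P.mean(0).round(1),cv2.minAreaRect(P[:,:2].astype('float32')) if k.sum()>3 else '', t.round(1),s['force'].round(1))
    print(P[:,:2].round(1).tolist())
E
python3 - <<'E'
from h import *
rack('top','top5'); rack('side','side5')
E
```

```text
time_s: 7.4
eef_pos: [492.6, 8.0, 28.2]
ee_rot: [-0.001, -0.017, 1.0, 0.0]
force: [-2.8, 0.3, 0.8]
grip_width: 0.396
grip_force: 0.9
time_s: 8.02
eef_pos: [542.6, 9.7, 28.3]
ee_rot: [-0.0, -0.018, 1.0, -0.0]
force: [-3.3, -0.2, 2.7]
grip_width: 0.401
grip_force: 1.5
top 3 [629.1  13.   46. ]  [542.6   9.7  28.3] [ 0.  -0.6  0.2]
[[629.1, 12.8], [629.7, -7.9], [628.5, 34.1]]
side 4 [599.4   8.1  46. ] ((599.3364868164062, 8.705351829528809), (61.447052001953125, 2.8358116149902344), 8.701393127441406) [542.6   9.7  28.3] [ 0.4 -0.5 -1.4]
[[629.9, 12.0], [609.5, 9.3], [569.2, 2.7], [589.1, 8.6]]
```

```bash
python3 -m jog '[{"delta_pos":[12,0.4,0],"angular":[0,0,0],"fingers":0.4},{"delta_pos":[24,0.8,0],"angular":[0,0,0],"fingers":0.4},{"delta_pos":[36,1.2,0],"angular":[0,0,0],"fingers":0.4},{"delta_pos":[48,1.7,0],"angular":[0,0,0],"fingers":0.4},{"delta_pos":[60,2.1,0],"angular":[0,0,0],"fingers":0.4},{"delta_pos":[70,2.5,0],"angular":[0,0,0],"fingers":0.4},{"delta_pos":[78,2.7,0],"angular":[0,0,0],"fingers":0.4},{"delta_pos":[84,2.9,0],"angular":[0,0,0],"fingers":0.4},{"delta_pos":[88,3,0],"angular":[0,0,0],"fingers":0.4},{"delta_pos":[90,3,0],"angular":[0,0,0],"fingers":0.4}]'
python3 - <<'E'
from h import *
rack('top','top6'); rack('side','side6')
E
```

```text
time_s: 9.38
eef_pos: [632.6, 12.7, 28.3]
ee_rot: [-0.0, -0.018, 1.0, -0.0]
force: [-1.7, -0.7, 0.9]
grip_width: 0.4
grip_force: 1.1
top 0 [nan nan nan]  [632.8  12.7  28.3] [ 0.1 -0.8  0. ]
[]
side 4 [689.5   6.7  46. ] ((687.6874389648438, 7.611228942871094), (64.14982604980469, 14.111438751220703), 20.2488956451416) [632.7  12.7  28.3] [0.7 0.4 0. ]
[[720.2, 12.1], [678.6, 11.8], [699.0, 12.9], [660.0, -10.1]]h.py:20: RuntimeWarning: Mean of empty slice.
  print(n,k.sum(),P.mean(0).round(1),cv2.minAreaRect(P[:,:2].astype('float32')) if k.sum()>3 else '', t.round(1),s['force'].round(1))
  ret = um.true_divide(
```

Not yet at the stop: no force, rack centre x about 688–689. I'll advance gently and watch the force.

```bash
python3 -m jog '[{"delta_pos":[2,0,0],"angular":[0,0,0],"fingers":0.4},{"delta_pos":[4,0.1,0],"angular":[0,0,0],"fingers":0.4}]'; python3 -m jog '[{"delta_pos":[1,0,0],"angular":[0,0,0],"fingers":0.4},{"delta_pos":[2,0.1,0],"angular":[0,0,0],"fingers":0.4}]'; python3 -m jog '[{"delta_pos":[1,0,0],"angular":[0,0,0],"fingers":0.4},{"delta_pos":[1,0,0],"angular":[0,0,0],"fingers":0.4}]'
```

```text
time_s: 9.72
eef_pos: [634.6, 12.8, 28.3]
ee_rot: [-0.003, -0.018, 1.0, 0.0]
force: [-20.8, -1.6, 13.1]
grip_width: 0.401
grip_force: 10.4
time_s: 9.98
eef_pos: [634.6, 12.8, 28.3]
ee_rot: [-0.006, -0.018, 1.0, 0.0]
force: [-29.6, -3.3, 19.6]
grip_width: 0.4
grip_force: 15.1
time_s: 10.22
eef_pos: [634.6, 12.8, 28.3]
ee_rot: [-0.007, -0.018, 1.0, 0.0]
force: [-33.4, -2.5, 20.4]
grip_width: 0.399
grip_force: 16.6
```

Contact is firm at TCP x=634.6 (30 N), matching a stop at about x=735 from the head's front edge. I'll back off and check.

```bash
python3 -m jog '[{"delta_pos":[-5,0,0],"angular":[0,0,0],"fingers":0.4},{"delta_pos":[-30,-1,0],"angular":[0,0,0],"fingers":0.4},{"delta_pos":[-60,-2,20],"angular":[0,0,0],"fingers":0.2},{"delta_pos":[-100,-3,60],"angular":[0,0,0],"fingers":0},{"delta_pos":[-140,-3,90],"angular":[0,0,0],"fingers":0},{"delta_pos":[-160,-3,90],"angular":[0,0,0],"fingers":0},{"delta_pos":[-160,-3,90],"angular":[0,0,0],"fingers":0}]'
python3 - <<'E'
from h import *
for n in('top','side'):
    c=snap(n,n+'7'); im=c['pixels']
    p=near(blobs(im,'red',3),0,0,1e4); P=np.array([ray(c,a,b,46) for a,b in p])
    k=(abs(P[:,0]-691)<43)&(abs(P[:,1]-13)<35); print(n,k.sum(),P[k].mean(0),cv2.minAreaRect(P[k][:,:2].astype('float32')))
    if n=='top':
        print([(x,a,ray(c,*x,34)) for x,a in blobs(im,'green') if np.hypot(x[0]-272,x[1]-158)<12])
        a=cv2.resize(im[110:200,245:345],None,fx=5,fy=5,interpolation=cv2.INTER_CUBIC)
    else: b=cv2.resize(im[145:235,310:430],None,fx=5,fy=5,interpolation=cv2.INTER_CUBIC)[:450,:300] if 0 else cv2.resize(im[145:235,320:420],None,fx=3,fy=3,interpolation=cv2.INTER_CUBIC)
a=a[:450]; b=cv2.copyMakeBorder(b,0,450-b.shape[0],0,0,cv2.BORDER_CONSTANT)
cv2.imwrite('pics/c7.png',np.hstack([a,b]))
E
```

```text
time_s: 11.1
eef_pos: [479.3, 9.9, 118.9]
ee_rot: [0.001, -0.017, 1.0, -0.0]
force: [1.2, 0.4, 0.5]
grip_width: 0.001
grip_force: 0.0
top 12 [689.77782831  14.80122062  46.        ] ((689.6382446289062, 14.670056343078613), (62.23677444458008, 42.26060485839844), 1.9216654300689697)
[(array([272.08139535, 158.62790698]), np.int32(86), array([694.23012516,  97.8446596 ,  34.        ]))]
side 4 [690.60032343  12.23020346  46.        ] ((690.66162109375, 12.189922332763672), (62.39542007446289, 0.77906334400177), 1.4766522645950317)
```

View pics/c7.png

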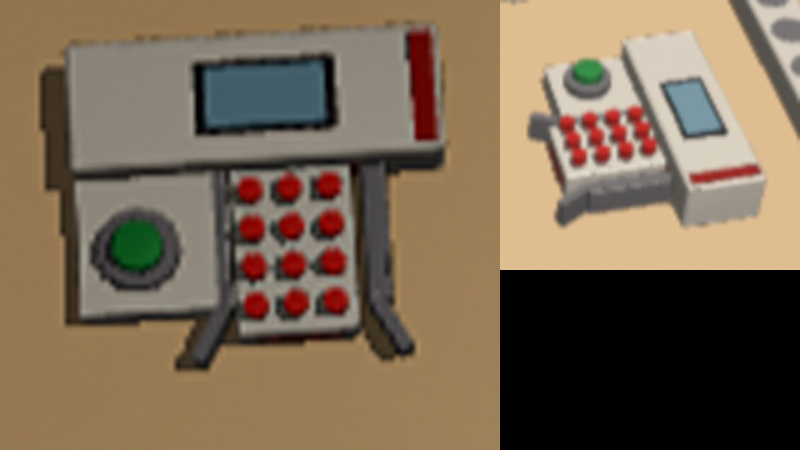

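The rack sits against the head with its caps at (237–345,175–315) of the left crop: origin about (689.8,14.8), yaw 0.034, aligned with the dock. The red stop face is hidden and the 30 N contact confirms it is home. Next I'll locate the key height and move over it with the fingers shut.

```bash
python3 - <<'E'
from h import *
L=[]
for n in('top','side'):
    c=np.load(f'pics/{n}7.npy',allow_pickle=True).item()
    for x,a in blobs(c['pixels'],'green'):
        q=ray(c,*x,35)
        if np.hypot(q[0]-694,q[1]-98)<15: print(n,x,q); L.append((q,ray(c,*x,45)))
(a,b),(d,e)=L[:2]
A=np.c_[(b-a),-(e-d)]; s=np.linalg.lstsq(A,d-a,rcond=None)[0]; print(a+s[0]*(b-a),d+s[1]*(e-d))
E
python3 -m jog '[{"delta_pos":[45,18,0],"angular":[0,0,0],"fingers":0},{"delta_pos":[90,36,0],"angular":[0,0,0],"fingers":0},{"delta_pos":[135,54,0],"angular":[0,0,0],"fingers":0},{"delta_pos":[175,71,0],"angular":[0,0,0],"fingers":0},{"delta_pos":[205,83,0],"angular":[0,0,0],"fingers":0},{"delta_pos":[215,88,0],"angular":[0,0,0],"fingers":0},{"delta_pos":[215,88,-20],"angular":[0,0,0],"fingers":0},{"delta_pos":[215,88,-40],"angular":[0,0,0],"fingers":0},{"delta_pos":[215,88,-50],"angular":[0,0,0],"fingers":0},{"delta_pos":[215,88,-50],"angular":[0,0,0],"fingers":0}]'
python3 - <<'E'
from h import *
c=snap('side','side8'); cv2.imwrite('pics/s8.png',cv2.resize(c['pixels'][100:240,290:430],None,fx=4,fy=4,interpolation=cv2.INTER_CUBIC))
E
```

```text
top [272.08139535 158.62790698] [694.02106332  97.74252819  35.        ]
side [348.98181818 168.56363636] [696.32341797 108.76852481  35.        ]
[691.79315433  96.65414454  45.65669847] [692.86985163  96.53977526  45.87011409]
time_s: 12.45
eef_pos: [694.0, 97.7, 67.4]
ee_rot: [-0.001, -0.017, 1.0, 0.0]
force: [-0.9, 0.4, 0.2]
grip_width: -0.0
grip_force: 0.0
```

View pics/s8.png

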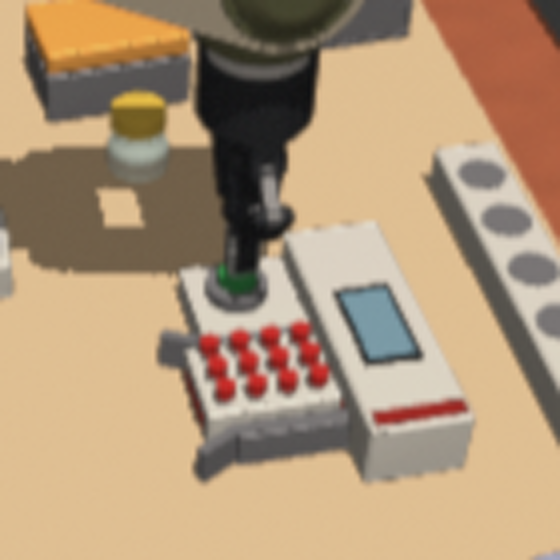

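The shut fingers are right above the key, at (240,275) in the crop. The key top triangulates to (692,96.6,45). Now the press.

```bash
python3 -m jog '[{"delta_pos":[-2,-1,0],"angular":[0,0,0],"fingers":0},{"delta_pos":[-2,-1,-3],"angular":[0,0,0],"fingers":0},{"delta_pos":[-2,-1,-6],"angular":[0,0,0],"fingers":0},{"delta_pos":[-2,-1,-6],"angular":[0,0,0],"fingers":0}]'; python3 -m jog '[{"delta_pos":[0,0,-2],"angular":[0,0,0],"fingers":0},{"delta_pos":[0,0,-3],"angular":[0,0,0],"fingers":0},{"delta_pos":[0,0,-3],"angular":[0,0,0],"fingers":0}]'; python3 -m jog '[{"delta_pos":[0,0,-2],"angular":[0,0,0],"fingers":0},{"delta_pos":[0,0,-2],"angular":[0,0,0],"fingers":0}]'
```

```text
time_s: 13.0
eef_pos: [692.8, 96.7, 62.6]
ee_rot: [0.0, -0.018, 1.0, -0.0]
force: [0.9, -0.6, 2.2]
grip_width: 0.0
grip_force: 1.6
time_s: 13.38
eef_pos: [692.8, 96.8, 60.9]
ee_rot: [0.001, -0.018, 1.0, -0.0]
force: [-3.6, -2.4, 11.6]
grip_width: -0.002
grip_force: 6.1
time_s: 13.62
eef_pos: [692.9, 96.8, 60.7]
ee_rot: [0.001, -0.018, 1.0, -0.0]
force: [-9.7, -1.2, 23.0]
grip_width: -0.001
grip_force: 11.5
```

The key bottomed with 23 N, well above the 4 N needed. I'll release it, retreat and check.

```bash
python3 -m jog '[{"delta_pos":[0,0,0],"angular":[0,0,0],"fingers":0},{"delta_pos":[0,0,10],"angular":[0,0,0],"fingers":0},{"delta_pos":[0,0,60],"angular":[0,0,0],"fingers":0},{"delta_pos":[-50,-20,90],"angular":[0,0,0],"fingers":0},{"delta_pos":[-100,-40,100],"angular":[0,0,0],"fingers":0},{"delta_pos":[-150,-60,100],"angular":[0,0,0],"fingers":0},{"delta_pos":[-200,-80,100],"angular":[0,0,0],"fingers":0},{"delta_pos":[-260,-80,100],"angular":[0,0,0],"fingers":0},{"delta_pos":[-260,-80,100],"angular":[0,0,0],"fingers":0},{"delta_pos":[-260,-80,100],"angular":[0,0,0],"fingers":0}]'
python3 - <<'E'
from h import *
for n in('top','side'):
    c=snap(n,n+'9'); im=c['pixels']
    p=near(blobs(im,'red',3),0,0,1e4); P=np.array([ray(c,a,b,46) for a,b in p])
    k=(abs(P[:,0]-691)<43)&(abs(P[:,1]-13)<35); print(n,k.sum(),P[k].mean(0),cv2.minAreaRect(P[k][:,:2].astype('float32')))
    print([x for x,a in blobs(im,'green') if np.hypot(*(ray(c,*x,45)[:2]-[693,97]))<15])
c=np.load('pics/top9.npy',allow_pickle=True).item(); cv2.imwrite('pics/t9.png',c['pixels'])
E
```

```text
time_s: 14.88
eef_pos: [433.2, 16.8, 157.7]
ee_rot: [0.001, -0.018, 1.0, -0.0]
force: [0.7, -0.9, -0.1]
grip_width: -0.002
grip_force: 0.0
top 12 [689.79278598  14.75234248  46.        ] ((689.6093139648438, 14.745244979858398), (62.15068435668945, 42.157386779785156), 1.966838002204895)
[array([272.08139535, 158.62790698])]
side 4 [690.50689936  12.15141019  46.        ] ((690.5107421875, 12.116848945617676), (62.287086486816406, 0.4432736933231354), 1.8580924272537231)
[array([348.98181818, 168.56363636])]
```

View pics/t9.png

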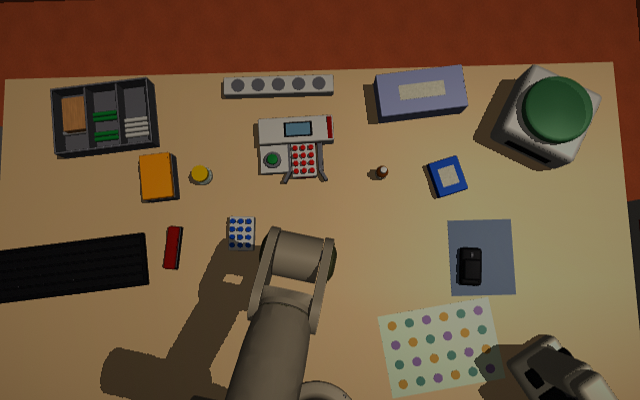

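The rack is home at (303,160), the key at (272,158) is back at exactly its earlier pixel, the bystanders haven't moved, and the hand is clear. Handing in.

```bash
python3 -c "
from rig import ctrl
print(ctrl.finish_job())"
```

```text
the job is handed in; nothing more can be done
None
```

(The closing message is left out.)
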